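# Set the bench extraction for the filing pin in use

## Task

The next piece, a gold bangle, lies on one of the two wooden filing pins in front of the dust-extraction funnels. Set the damper lever of the branch behind the bangle to half open (the red 45 degree mark on its quadrant) and shut the other branch's damper fully. Leave the bangle and everything else on the bench where it is.

Things in the scene. Friction and masses are not known exactly. Their poses are not given: they have to be found in the camera images.
- ducts: Fixed grey duct set. Origin on the bench midway between the two damper spindles; +x along both branches towards their funnel mouths (away from the robot), +y to the left branch, +z up. Two 80 mm branches lie along x at y = +165 mm (left) and -165 mm (right), tops 115 mm above the bench (bands 119). A 100 mm main duct (top 125 mm high) crosses behind them at x = -190 mm.
- left_mouth (a point): Centre of the mouth of the left branch's round suction funnel (132 mm across, top 141 mm above the bench), 172 mm along the ducts' +x from its damper spindle; it flares from 50 mm before the mouth. Fixed, axes as ducts. A wooden filing pin 48 mm high stands about 10 to 120 mm beyond the mouth.
- right_mouth (a point): The same for the right branch.
- left_pivot (a point): Point on the left damper lever's vertical spindle axis, 150 mm above the bench. Fixed, axes as ducts. Below the lever lies a white quadrant plate, radius 80 mm, top 132 mm above the bench, over the quarter from +x to +y, marked every 15 degrees, a thicker red mark at 45. The brass friction nut on the spindle rises to 153 mm and needs no attention.
- right_pivot (a point): The same for the right damper lever.
- left_grip (a point): Middle of the left lever's red grip, 98 mm from the spindle axis, 150 mm above the bench; moves with the lever. The grip is a block 14 mm wide, 46 mm long along the lever, from 136 to 163 mm above the bench, free on both sides and above. Its y axis points along the lever, outwards from the spindle; z is up.
- right_grip (a point): The same for the right lever.
- lever_left (a joint): Left lever's angle, rad. 0 = shut: lever straight across its duct, pointing to the ducts' +y, on a stop. 1.571 = fully open: lever along its duct, pointing to the funnel (+x), on a stop. 0.785 = half open, on the red mark. Opening turns it clockwise seen from above. It stays where left: friction of about 3 N at the grip, no spring or detents.
- lever_right (a joint): The same for the right lever; it too is shut when it points to the ducts' +y (there towards the other branch).
- bangle: Gold bangle, a ring 69 mm across and 9 mm thick lying flat on one of the two filing pins, so in front of one of the two funnel mouths. Origin at the centre of its underside.
- dish: Shallow black bowl, 66 mm across, 18 mm high, empty, standing on the other filing pin. Origin at the centre of its underside.
- handpiece: Black and silver electric handpiece 177 mm long, 37 mm high, in its rubber rest, lying on the bench between the branches. Origin under its middle, x along it.
- graver: Graver with a round wooden handle, 121 mm long, 32 mm high, lying on the bench between the two funnels. Origin on the bench under its middle, x along it.

How it is judged:
By the outcome, as a careful person would: the job done as asked, in the order asked, and still so for the second after the job is handed in, with the robot touching nothing.
It also fails if it takes over 48 s, if anything falls off the work surface, if the arm or the gripper's body presses on something with over 40 N, if the wrist force passes 120 N, or if a joint passes its speed limit or range.

## Robot

A 6-joint arm with a two-finger parallel gripper is mounted at the origin on the work surface. World frame = base frame: x ahead of the robot, y to its left, z up, the work surface at z = 0. Lengths are in mm, angles in rad, forces in N, time in s.
With the tool pointing down it reaches from about 250 to 775 mm from the base axis. Payload 4 kg.
Tool frame: the origin (TCP) lies midway between the tips of the shut fingers; the grasp point (between the pads) lies 19 mm behind it (grip_depth is the distance from the TCP to the grasp point, in mm); z points along the fingers, y is the line along which they close (so a half turn about z gives the same grasp; the last joint's range is limited). The gripper opens to 94 mm and grips with 3 to 60 N. Pads are 16 mm wide; open, the fingers measure 119 mm over their backs; the gripper's body (75 mm by 177 mm) begins 78 mm behind the grasp point.
Start: joints at [-1.375, 0.087, 1.371, -0, 1.684, -0.103], TCP at [161.903, -525.65, 205.506] pointing down, gripper open.
Joint ranges: [-3.1, 3.1], [-0.76, 2.03], [0.27, 2.55], [-1.08, 4.22], [0.17, 2.65], [-2.57, 2.57]. Speed limits (rad/s): [2.79, 2.79, 3.14, 3.14, 3.14, 3.14].

## Interface

Orientations are given as a rotation vector (axis times angle).
In Python, from workcell import * gives the robot as it stands.
- The arm moves only by the shell command python3 -m crank 'ROWS' [FORCE]. ROWS is rows parted by semicolons, their numbers by spaces, 1 to 12 of them, each of 7 numbers: dx, dy, dz in mm, then a rotation vector rx, ry, rz in rad, then the finger opening in mm; each row shifts and turns the commanded pose from where the row before left it, along the tool's axes as they then stand; what a row does not reach is not made up. A row lasts 1/12 s, in which the tool goes at most 41.7 mm and 0.125 rad, less where a joint would pass 70% of its speed; a pose out of reach is approached as far as the arm can. The fingers move at their own pace and stop on an object; FORCE is the grip in N (left out, the last holds). Time passes only in rows, so rows that do not move let the fingers close. It prints the time, the measured TCP pose, the force, the opening and the grip force at its end.
- get_obs(): the state, without advancing time (a new reading comes with each control period).
- capture(name): name is "scene" or "side" or "wrist"; returns the picture (420x560x3 uint8, red, green, blue); there is no depth.
- camera_model(name): a dict with "intrinsics" (3x3 intrinsics, pixels), "distortion" ([k1, k2, p1, p2, k3] as OpenCV has them; the pictures are not rectified), "extrinsics" (4x4, takes a point from camera to world coordinates); the wrist camera has in their place "T_tool_cam" (4x4, takes a point from camera to tool coordinates, whose origin is the TCP and whose axes are the flange's). Camera axes: x right, y up, looking along -z (the intrinsics and any distortion apply to the point x, -y, -z); pixel columns grow to the right and rows downward; lengths in mm; the calibration is good to about 2 mm. A picture is of the moment at which its call begins: read the wrist's pose just before it. camera_model takes no time and is no camera call.
- hand_in(): hands the job in; it is judged then, once.
The state is a dict: "clock": time; "joint_pos": joint angles; "qvel": joint speeds; "joint_torque": joint torques, N m; "tool_pos": TCP position; "orientation": TCP orientation; "wrist_force": force on the tool from outside, world axes, zero at the start; "ft_torque": the same for the moment, N m; "gripper_width": finger opening in mm; "grasp_force": force on a finger pad.
Only numpy, scipy, OpenCV 4.12 (cv2) and the standard library are available. Lean on these libraries where they do the work, as an engineer would, in place of code of your own. Each camera call takes 0.05 s, during which the arm holds its last target. There are 200 camera calls.

## Working session

There is one attempt and no reset: what is moved stays moved. The work goes in short steps, Python scripts to look and compute and a shell command to move; the robot and the scene stay as the last step left them, time stands still between calls to the robot, and variables do not carry over. Pictures are saved under pics/ and viewed, at most 10 in all, crops included, and the job is handed in when it is done.

```bash
mkdir -p pics
python3 - <<'E'
from workcell import *
import cv2,numpy as np
for n in("scene","side"):
    im=capture(n); cv2.imwrite(f"pics/{n}0.png",im[:,:,::-1])
    m=camera_model(n); print(n,np.round(m["intrinsics"],1).tolist(),m["distortion"],np.round(m["extrinsics"],3).tolist())
o=get_obs();print(o)
E
```

```text
scene [[536.8, 0.0, 277.1], [0.0, 536.8, 214.1], [0.0, 0.0, 1.0]] [0.04258079 0.         0.         0.         0.        ] [[-0.515, -0.596, 0.616, 1390.604], [0.857, -0.371, 0.357, 482.607], [0.016, 0.712, 0.702, 991.011], [0.0, 0.0, 0.0, 1.0]]
side [[421.4, 0.0, 282.5], [0.0, 421.4, 200.9], [0.0, 0.0, 1.0]] [0.03929632 0.         0.         0.         0.        ] [[-0.992, 0.084, -0.091, 529.284], [-0.124, -0.632, 0.765, 673.657], [0.007, 0.771, 0.637, 669.389], [0.0, 0.0, 0.0, 1.0]]
{'clock': 0.1, 'joint_pos': array([-1.37510625e+00,  8.78798412e-02,  1.37207903e+00,  2.33743099e-05,
        1.68355868e+00, -1.03070693e-01]), 'qvel': array([-0.00034527, -0.00058662, -0.00197132, -0.00075351,  0.00121062,
        0.00031213]), 'joint_torque': array([ 3.27926224e-03, -3.41251659e+01, -3.03303123e+01,  7.21464213e-02,
        3.04314983e-02, -9.37540153e-05]), 'tool_pos': array([ 161.81128557, -525.16425283,  204.4341003 ]), 'orientation': array([-3.10470316e+00, -4.67266644e-01,  1.03461508e-04]), 'wrist_force': array([-0.7673243 ,  0.07995234, -0.16532574]), 'ft_torque': array([ 0.00895067, -0.01786845, -0.06464307]), 'grasp_force': 0.0, 'gripper_width': 94.09381176325523}
```

View pics/scene0.png

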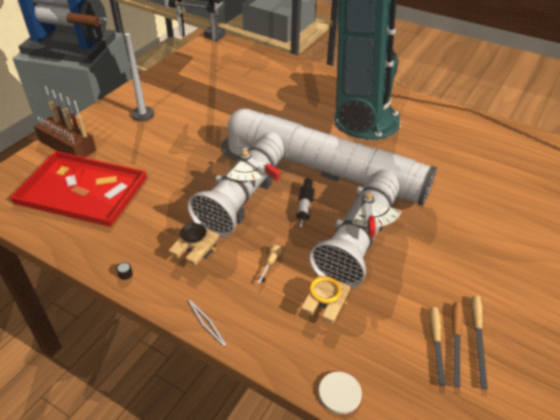

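View pics/side0.png

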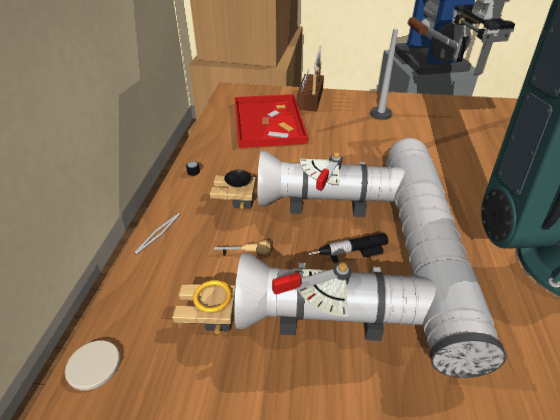

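The bangle (scene 325,290; side 212,296) lies before the left branch (nearer the side camera), and the dish (side 238,178) before the right. The left lever (grip side 287,283) is nearly open, and the right one (grip side 322,180) is part open. Next I measure the grips and nuts.

```bash
cat > h.py <<'E'
from workcell import *
import cv2,numpy as np
def ray(n,uv):
    m=camera_model(n);K=np.array(m["intrinsics"]);E=np.array(m["extrinsics"])
    p=cv2.undistortPoints(np.array([[uv]],float),K,np.array(m["distortion"]))[0,0]
    return E[:3,3],E[:3,:3]@np.array([p[0],-p[1],-1])
def plane(n,uv,z):
    c,d=ray(n,uv);return c+d*(z-c[2])/d[2]
def tri(a,b):
    A=np.zeros((3,3));v=np.zeros(3)
    for n,uv in(("scene",a),("side",b)):
        c,d=ray(n,uv);d=d/np.linalg.norm(d);P=np.eye(3)-np.outer(d,d);A+=P;v+=P@c
    return np.linalg.solve(A,v)
def blobs(im,box,kind="red",mn=15):
    x0,y0,x1,y1=box;h=cv2.cvtColor(im[y0:y1,x0:x1],cv2.COLOR_RGB2HSV)
    if kind=="red": m=((h[...,0]<6)|(h[...,0]>172))&(h[...,1]>170)&(h[...,2]>80)
    else: m=(h[...,0]>15)&(h[...,0]<32)&(h[...,1]>90)&(h[...,2]>90)
    n,l,s,c=cv2.connectedComponentsWithStats(m.astype(np.uint8))
    return [(c[i]+[x0,y0],s[i]+np.array([x0,y0,0,0,0])) for i in range(1,n) if s[i,4]>=mn]
E
python3 - <<'E'
from h import *
im={n:capture(n) for n in("scene","side")}
for n,bx in(("scene",(225,140,410,245)),("side",(265,145,360,325))):
    for k in("red","brass"):
        for c,s in blobs(im[n],bx,k): print(n,k,c.round(1),s, [plane(n,c,z).round(0)[:2].tolist() for z in(150,)])
a=cv2.resize(im["scene"][140:250,220:410],None,fx=4,fy=4,interpolation=cv2.INTER_CUBIC)
b=cv2.resize(im["side"][145:325,255:365],None,fx=4,fy=4,interpolation=cv2.INTER_CUBIC)[:600]
b=cv2.resize(im["side"][145:325,230:365],None,fx=3.3,fy=3.3,interpolation=cv2.INTER_CUBIC)
cv2.imwrite("pics/a.png",a[:,:,::-1]);cv2.imwrite("pics/b.png",b[:,:,::-1])
E
```

```text
scene red [273.3 171.5] [266 165  14  15 125] [[533.0, -29.0]]
scene red [371.3 226.2] [369 217   6  20  96] [[577.0, 249.0]]
scene brass [245.  152.8] [242 151   7   5  27] [[508.0, -127.0]]
scene brass [368.4 195.6] [366 193   6   6  30] [[490.0, 203.0]]
side red [321.9 179.2] [316 169  12  21 153] [[532.0, -31.0]]
side red [286.3 282.6] [273 272  28  22 407] [[573.0, 248.0]]
side brass [335.9 154.7] [333 152   7   6  33] [[506.0, -126.0]]
side brass [267.  246.5] [265 240   6  14  63] [[615.0, 175.0]]
side brass [342.3 266.1] [339 262   8   9  64] [[486.0, 202.0]]
```

View pics/a.png

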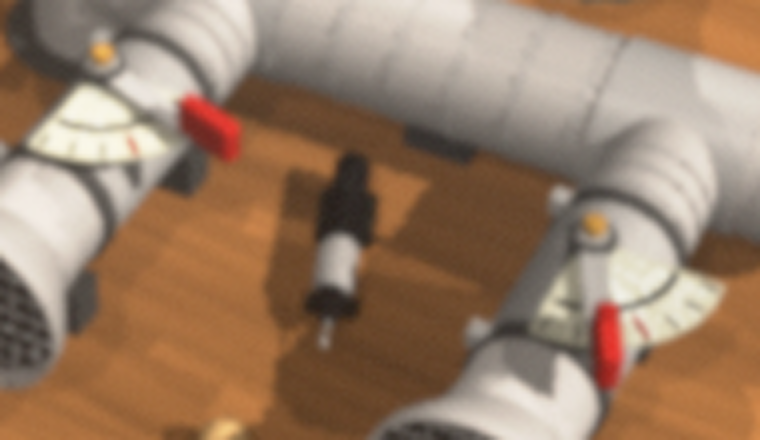

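View pics/b.png

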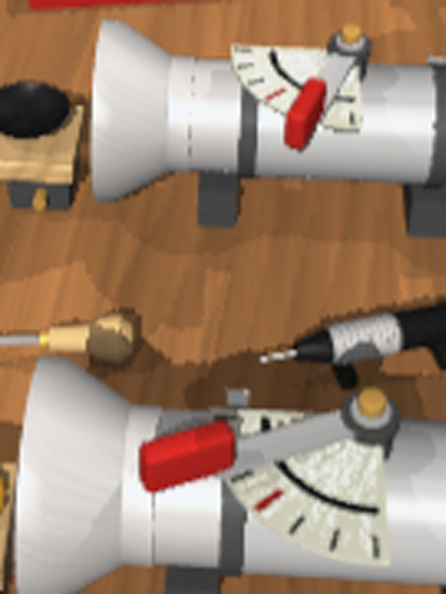

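The pivots measure L (488,202.5) and R (507,-126.5), 329.5 mm apart (330 expected), and the lever lengths come to 98 and 100 mm (98 expected). The ducts are yawed about 3.3°. The left lever is at about 65° and the right at about 18°. Target grip positions are L (553,276) first, then R (501,-29). Next I move over the left grip.

```bash
r='28.3 -28.1 0 0 0 0 50'; python3 -m crank '28.3 -28.1 0 0 0 0 50;28.3 -28.1 0 0 0 0 50;28.3 -28.1 0 0 0 0 50;28.3 -28.1 0 0 0 0 50;28.3 -28.1 0 0 0 0 50;28.3 -28.1 0 0 0 0 50;28.3 -28.1 0 0 0 0 50;28.3 -28.1 0 0 0 0 50;28.3 -28.1 0 0 0 0 50;28.3 -28.1 0 0 0 0 50;28.3 -28.1 0 0 0 0 50' 20
python3 -m crank '28.3 -28.1 0 0 0 0 50;28.3 -28.1 0 0 0 0 50;28.3 -28.1 0 0 0 0 50;28.3 -28.1 0 0 0 0 50;28.3 -28.1 0 0 0 0 50;28.3 -28.1 0 0 0 0 50;28.3 -28.1 0 0 0 0 50;28.3 -28.1 0 0 0 0 50;28.3 -28.1 0 0 0 0 50;28.3 -28.1 0 0 0 0 50;0 0 0 0 0 -0.094 50;0 0 0 0 0 -0.094 50'
cat >> h.py <<'E'
from scipy.spatial.transform import Rotation as Ro
def to(p,yaw=None):
    o=get_obs();R=Ro.from_rotvec(o["orientation"]).as_matrix()
    y=np.arctan2(R[1,0],R[0,0])
    print("t",round(o["clock"],2),"pos",o["tool_pos"].round(1),"yaw",y.round(3),"tool d",(R.T@(np.array(p)-o["tool_pos"])).round(1),"rz",None if yaw is None else round(y-yaw,3),"F",o["wrist_force"].round(1),"w",round(o["gripper_width"],1),"tilt",R[:,2].round(3))
E
python3 -c "
from h import *
to([575,248.5,140],.487)"
```

```text
clock: 1.12
tool_pos: [368.7, -136.7, 205.6]
orientation: [3.106, 0.467, 0.001]
wrist_force: [0.2, -0.5, 1.0]
gripper_width: 50.2
grasp_force: 0.0
clock: 2.12
tool_pos: [556.3, 215.5, 203.3]
orientation: [3.046, 0.769, -0.005]
wrist_force: [-0.9, -1.1, 0.8]
gripper_width: 49.7
grasp_force: 0.0
t 2.12 pos [556.3 215.5 203.3] yaw 0.495 tool d [ 32.3 -20.2  63.3] rz 0.008 F [-0.9 -1.1  0.8] w 49.7 tilt [-0.003 -0.001 -1.   ]
```

```bash
python3 -m crank '16 -10 0 0 0 0 50;16 -10 0 0 0 0 50;0 0 0 0 0 0 50;0 0 20 0 0 0 50;0 0 20 0 0 0 50;0 0 15 0 0 0 50;0 0 8 0 0 0 50;0 0 0 0 0 0 50'
python3 - <<'E'
from h import *
to([575,248.5,140],.487)
cv2.imwrite("pics/w1.png",cv2.resize(capture("side")[200:340,210:400],None,fx=3,fy=3)[:,:,::-1])
E
```

```text
clock: 2.78
tool_pos: [573.4, 244.9, 139.5]
orientation: [3.048, 0.757, -0.009]
wrist_force: [0.1, -0.7, 0.4]
gripper_width: 49.7
grasp_force: 0.0
t 2.78 pos [573.4 244.9 139.5] yaw 0.487 tool d [ 3.1 -2.4 -0.5] rz -0.0 F [ 0.1 -0.7  0.4] w 49.7 tilt [-0.005 -0.002 -1.   ]
```

View pics/w1.png

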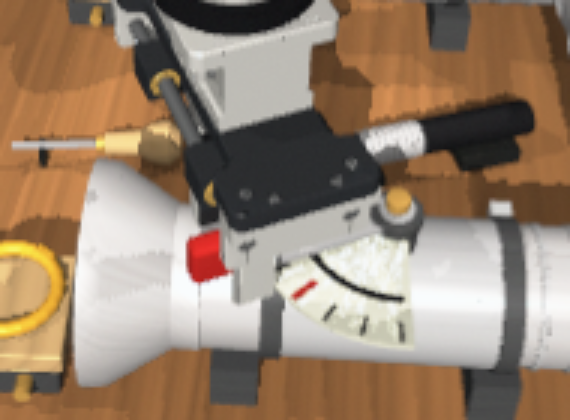

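The fingers straddle the left grip (red at crop 207,257). I close on it.

```bash
python3 -m crank '0 0 0 0 0 0 10;0 0 0 0 0 0 10;0 0 0 0 0 0 10;0 0 0 0 0 0 10;0 0 0 0 0 0 10;0 0 0 0 0 0 10' 20
cat >> h.py <<'E'
PL=np.array([488,202.5]);PR=np.array([507,-126.5]);PHI=.0577
def lev(P):
    o=get_obs();d=o["tool_pos"][:2]-P;print("lever deg",round(90-np.degrees(np.arctan2(d[1],d[0])-PHI),2),"r",np.hypot(*d).round(1))
E
python3 -c "
from h import *
to([553.2,275.7,140],.843);lev(PL)"
```

```text
clock: 3.33
tool_pos: [575.0, 247.0, 143.2]
orientation: [-3.047, -0.757, -0.002]
wrist_force: [-0.1, 1.8, 2.9]
gripper_width: 14.0
grasp_force: 20.1
t 3.33 pos [575.  247.  143.2] yaw 0.487 tool d [ -5.8 -35.6   3.2] rz -0.356 F [-0.1  1.8  2.9] w 14.0 tilt [ 0.     0.002 -1.   ]
lever deg 66.24 r 97.7
```

```bash
python3 -m crank '-0.2 -5 0 0 0 -0.05 10;-0.4 -8 0 0 0 -0.08 10;-0.4 -8 0 0 0 -0.08 10;-0.4 -8 0 0 0 -0.08 10;-0.2 -5 0 0 0 -0.05 10;0 -2 0 0 0 -0.02 10;0 0 0 0 0 0 10;0 0 0 0 0 0 10'
python3 -c "
from h import *
to([553.2,275.7,140],.843);lev(PL)"
```

```text
clock: 4.0
tool_pos: [553.4, 275.4, 143.2]
orientation: [-2.863, -1.289, -0.006]
wrist_force: [1.6, 5.3, 0.5]
gripper_width: 14.1
grasp_force: 20.0
t 4.0 pos [553.4 275.4 143.2] yaw 0.846 tool d [ 0.1 -0.3  3.2] rz 0.003 F [1.6 5.3 0.5] w 14.1 tilt [ 0.002  0.003 -1.   ]
lever deg 45.2 r 97.9
```

```bash
python3 -m crank '0 0 0 0 0 0 50;0 0 0 0 0 0 50;0 0 0 0 0 0 50;0 0 0 0 0 0 50;0 0 -20 0 0 0 50;0 0 -30 0 0 0 50;0 0 -20 0 0 0 50;0 0 0 0 0 0 50'
python3 -c "
from h import *
to([532.5,-30,205],1.312)"
```

```text
clock: 4.67
tool_pos: [554.7, 274.3, 218.3]
orientation: [2.864, 1.29, 0.015]
wrist_force: [0.3, 0.9, 1.9]
gripper_width: 50.0
grasp_force: 0.0
t 4.67 pos [554.7 274.3 218.3] yaw 0.846 tool d [-242.7  185.    12.2] rz -0.466 F [0.3 0.9 1.9] w 50.0 tilt [ 0.009  0.003 -1.   ]
```

Move off to the right lever, then check the left one in both views.

```bash
python3 -m crank '-30.3 23.1 0 0 0 0 50;-30.3 23.1 0 0 0 0 50;-30.3 23.1 0 0 0 0 50;-30.3 23.1 0 0 0 0 50;-30.3 23.1 0 0 0 0 50;-30.3 23.1 0 0 0 0 50;-30.3 23.1 0 0 0 0 50;-30.3 23.1 0 0 0 0 50;0 0 0 0 0 -0.117 50;0 0 0 0 0 -0.117 50;0 0 0 0 0 -0.117 50;0 0 0 0 0 -0.117 50'
python3 - <<'E'
from h import *
to([532.5,-30,140],1.312)
im={n:capture(n) for n in("scene","side")}
for n,bx in(("scene",(320,180,410,245)),("side",(265,240,370,325))):
    for k in("red","brass"):
        for c,s in blobs(im[n],bx,k): print(n,k,c.round(1),s[4],plane(n,c,150).round(1)[:2])
cv2.imwrite("pics/c.png",cv2.resize(im["side"][130:330,230:400],None,fx=3,fy=3,interpolation=cv2.INTER_CUBIC)[:,:,::-1])
E
```

```text
clock: 5.67
tool_pos: [529.7, -30.9, 210.9]
orientation: [-2.481, -1.924, 0.003]
wrist_force: [-0.1, 0.1, 0.3]
gripper_width: 50.0
grasp_force: 0.0
t 5.67 pos [529.7 -30.9 210.9] yaw 1.319 tool d [ 1.6  2.7 70.9] rz 0.007 F [-0.1  0.1  0.3] w 50.0 tilt [-0.003  0.    -1.   ]
scene red [386.9 225.4] 137 [556.4 277.1]
scene brass [368.3 196. ] 26 [490.6 203.3]
side red [297.5 298.1] 398 [552.8 275.5]
side brass [267.  246.4] 64 [614.9 174.5]
side brass [342.4 266.2] 63 [486.4 202.6]
```

View pics/c.png

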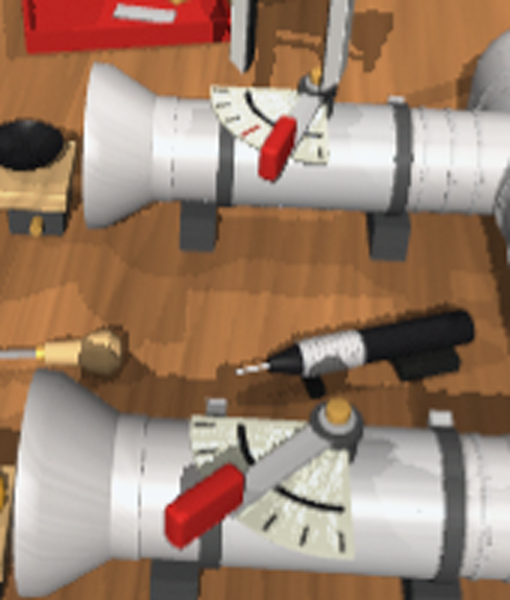

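The left lever covers the red mark (grip at crop 205,505). Its angle reads 45.6° from the side camera and 45.0° from the scene camera. I descend onto the right grip.

```bash
python3 -m crank '1.6 2.7 0 0 0 0 50;0 0 20 0 0 0 50;0 0 20 0 0 0 50;0 0 20 0 0 0 50;0 0 9 0 0 0 50;0 0 0 0 0 0 50;0 0 0 0 0 0 10;0 0 0 0 0 0 10;0 0 0 0 0 0 10;0 0 0 0 0 0 10;0 0 0 0 0 0 10;0 0 0 0 0 0 10' 20
python3 -c "
from h import *
to([501.3,-28.7,140],1.628);lev(PR)"
```

```text
clock: 6.77
tool_pos: [533.5, -29.2, 144.2]
orientation: [2.487, 1.92, 0.0]
wrist_force: [-0.4, -0.5, 4.1]
gripper_width: 13.8
grasp_force: 20.1
t 6.77 pos [533.5 -29.2 144.2] yaw 1.315 tool d [ -7.7 -31.2   4.2] rz -0.313 F [-0.4 -0.5  4.1] w 13.8 tilt [ 0.  0. -1.]
lever deg 18.52 r 100.9
```

```bash
python3 -m crank '-0.2 -5 0 0 0 -0.05 10;-0.4 -8 0 0 0 -0.08 10;-0.4 -8 0 0 0 -0.08 10;-0.3 -6 0 0 0 -0.06 10;-0.1 -3 0 0 0 -0.03 10;0 -1.5 0 0 0 -0.01 10;0 0 0 0 0 0 10;0 0 0 0 0 0 10'
python3 -c "
from h import *
to([501.3,-28.7,140],1.628);lev(PR)"
```

```text
clock: 7.43
tool_pos: [502.2, -25.5, 144.2]
orientation: [-2.16, -2.279, -0.003]
wrist_force: [-1.3, 5.6, 5.0]
gripper_width: 14.0
grasp_force: 20.0
t 7.43 pos [502.2 -25.5 144.2] yaw 1.625 tool d [-3.1 -1.   4.2] rz -0.003 F [-1.3  5.6  5. ] w 14.0 tilt [ 0.     0.002 -1.   ]
lever deg 0.57 r 101.1
```

Not yet on the stop; I keep pushing in small steps.

```bash
for i in 1; do python3 -m crank '0 -1 0 0 0 -0.005 10;0 0 0 0 0 0 10'; python3 -m crank '0 -1 0 0 0 -0.005 10;0 0 0 0 0 0 10'; done
python3 -c "
from h import *
to([501.3,-28.7,140],1.628);lev(PR)"
```

```text
clock: 7.6
tool_pos: [501.8, -25.5, 144.2]
orientation: [-2.155, -2.286, -0.004]
wrist_force: [-0.2, 5.4, 3.2]
gripper_width: 13.8
grasp_force: 20.0
clock: 7.77
tool_pos: [501.0, -25.6, 144.2]
orientation: [-2.149, -2.291, -0.004]
wrist_force: [0.8, 5.2, 3.5]
gripper_width: 13.8
grasp_force: 20.0
t 7.77 pos [501.  -25.6 144.2] yaw 1.635 tool d [-3.1  0.1  4.2] rz 0.007 F [0.8 5.2 3.5] w 13.8 tilt [ 0.002  0.002 -1.   ]
lever deg -0.11 r 101.1
```

```bash
python3 -m crank '0 -1 0 0 0 0 10;0 0 0 0 0 0 10'; python3 -m crank '0 -1 0 0 0 0 10;0 0 0 0 0 0 10';python3 -m crank '0 -1 0 0 0 0 10;0 0 0 0 0 0 10'
python3 -c "
from h import *
to([501.3,-28.7,140],1.628);lev(PR)"
```

```text
clock: 7.93
tool_pos: [500.2, -25.6, 144.2]
orientation: [2.149, 2.291, 0.005]
wrist_force: [0.9, 6.1, 3.6]
gripper_width: 13.8
grasp_force: 20.0
clock: 8.1
tool_pos: [499.9, -25.6, 144.2]
orientation: [2.148, 2.291, 0.007]
wrist_force: [2.6, 5.7, 2.0]
gripper_width: 13.9
grasp_force: 20.0
clock: 8.27
tool_pos: [499.9, -25.6, 144.2]
orientation: [2.147, 2.29, 0.009]
wrist_force: [5.7, 6.2, 0.8]
gripper_width: 14.0
grasp_force: 20.0
t 8.27 pos [499.9 -25.6 144.2] yaw 1.635 tool d [-3.2  1.2  4.2] rz 0.007 F [5.7 6.2 0.8] w 14.0 tilt [ 0.006  0.002 -1.   ]
lever deg -0.73 r 101.1
```

It's on the stop: position static and force rising. Release, rise and retreat clear.

```bash
python3 -m crank '0 1 0 0 0 0 10;0 0 0 0 0 0 50;0 0 0 0 0 0 50;0 0 0 0 0 0 50;0 0 0 0 0 0 50;0 0 -20 0 0 0 50;0 0 -35 0 0 0 50;0 0 -35 0 0 0 50;0 0 -30 0 0 0 50;0 0 0 0 0 0 50'
python3 -m crank '-38 0 0 0 0 0 50;-38 0 0 0 0 0 50;-38 0 0 0 0 0 50;-38 0 0 0 0 0 50;-38 0 0 0 0 0 50;-38 0 0 0 0 0 50;0 0 0 0 0 0 50;0 0 0 0 0 0 50'
python3 - <<'E'
from h import *
im={n:capture(n) for n in("scene","side")}
for n,bx in(("scene",(225,140,410,245)),("side",(265,145,370,325))):
    for k in("red","brass"):
        for c,s in blobs(im[n],bx,k): print(n,k,c.round(1),s[4],plane(n,c,150).round(1)[:2])
cv2.imwrite("pics/d.png",cv2.resize(im["side"][130:330,170:400],None,fx=3,fy=3,interpolation=cv2.INTER_CUBIC)[:,:,::-1])
E
```

```text
clock: 9.1
tool_pos: [500.8, -27.7, 271.1]
orientation: [2.142, 2.282, 0.01]
wrist_force: [0.4, 0.7, 0.9]
gripper_width: 50.0
grasp_force: 0.0
clock: 9.77
tool_pos: [512.0, -256.1, 261.5]
orientation: [-2.152, -2.285, 0.001]
wrist_force: [-0.7, 1.0, 0.7]
gripper_width: 50.4
grasp_force: 0.0
scene red [281.2 164.7] 143 [500.2 -25.6]
scene red [386.9 225.3] 137 [556.4 277. ]
scene brass [244.9 152.8] 24 [ 508.3 -127.1]
scene brass [368.4 195.6] 30 [489.5 203. ]
side red [337.6 181.1] 128 [499.6 -28.2]
side red [297.5 298.1] 398 [552.8 275.5]
side brass [336.1 154.6] 33 [ 505.4 -126.7]
side brass [267.1 246.3] 66 [614.8 174.2]
side brass [342.4 266.3] 61 [486.3 202.9]
```

View pics/d.png

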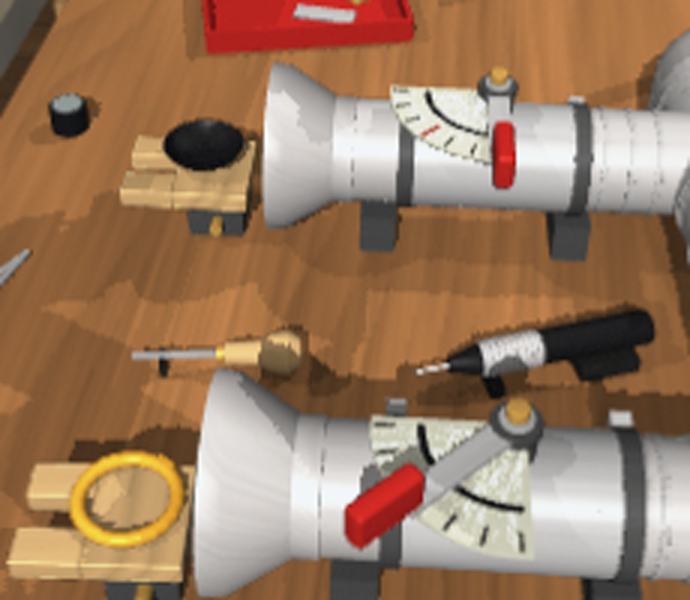

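The right lever is square across its duct on the stop (grip at crop 503,155). The left lever is on the red mark (crop 385,505). The bangle, dish and tools are undisturbed, and the arm is clear.

```bash
python3 -c "
from workcell import *
print(hand_in())"
```

```text
the job is handed in; nothing more can be done
None
```

The left damper, behind the bangle, is set to half open (measured at 45–46°, on the red mark), the right damper is shut on its stop, nothing else was moved, and the job is handed in at about 10 s.

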